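# Walk the carving blank home and cam it tight

## Robot

A 6-joint arm with a two-finger parallel gripper is mounted at the origin on a cart in front of the work surface, level with it; the furniture and walls round the work are solid. World frame = base frame: x ahead of the robot, y to its left, z up, the work surface at z = 0. Lengths are in m, angles in rad, forces in N, time in s.
With the tool pointing down it reaches from about 0.275 to 0.75 m from the base axis. Payload 10.2 kg.
Tool frame: the origin (TCP) lies at the very end of the fingers, on their centre line; the grasp point (between the pads) lies 19 mm behind it; x points along the fingers, y is the direction in which the jaws open and shut, and the axes are right-handed (so a half turn about x gives the same grasp; the last joint's range is limited). The gripper opens to 88 mm and grips with 3 to 60 N. Pads are 18 mm wide; open, the fingers measure 123 mm over their backs; the gripper's body (75 mm by 187 mm) begins 45 mm behind the grasp point.
Start: joints at [-1.507, 0.313, 1.498, -0, 1.331, -0.223], TCP at [0.149, -0.504, 0.239] pointing down, gripper open.
Joint ranges: [-2.94, 2.94], [-0.97, 2.17], [0.19, 2.56], [-1.23, 4.37], [0.02, 3.11], [-2.88, 2.88]. Speed limits (rad/s): [2.39, 2.39, 3.01, 3.14, 3.14, 3.14].

## Interface

Orientations are given as [roll, pitch, yaw] about the fixed x, y, z axes, in that order (R = Rz(yaw) Ry(pitch) Rx(roll)).
In Python, from station import sensors, cams, workorder gives the robot as it stands.
- The arm moves only by the tool apply_moves, never from a script. Its argument "increments" is a list of rows, each a list of 3 entries, a list of its own where there are three numbers: the shift along the tool's x, y, z each as a share of 500 mm, from -1 to 1, then the turn, a rotation vector about the tool's x, y, z each as a share of 90 degrees, from -1 to 1, then the opening, from -1 (shut) to 1 (fully open), so that 0 is half open. In form: [[[tx, ty, tz], [ax, ay, az], fingers], ...]. A call has 1 to 20 rows; each row is the pose to reach, as a shift and turn from the pose measured when the call began, along the tool's axes at that moment; what a row does not reach only later rows make up. A row lasts 1/12 s, in which the tool goes at most 41.7 mm and 7.16 degrees, less where a joint would pass 70% of its speed; a pose out of reach is approached as far as the arm can. A call with a number of a shift or a turn outside -1 to 1 is refused whole. A call with a gripper value outside its range is refused whole. The fingers move at their own pace and stop on an object; the grip force is fixed at half the most. Time passes only in rows, so rows that repeat a pose let the fingers close. It gives the time, the measured TCP pose, the force and the opening at its end, in the units of the state.
- sensors.get_state(): the state, without advancing time (a new reading comes with each control period).
- cams.snapshot(name): name is "scene" or "top"; returns the picture (384x512x3 uint8, blue, green, red); there is no depth.
- cams.camera_params(name): a dict with "fx", "fy", "cx", "cy" (pixels), "view" (4x4, takes a point from world to camera coordinates). Camera axes: x right, y down, z forward; pixel columns grow to the right and rows downward; lengths in m; the calibration is good to about 2 mm. A picture is of the moment at which its call begins. camera_params takes no time and is no camera call.
- workorder.sign_off(): hands the job in, once; it reports no verdict.
The state is a dict: "time": time; "joint_pos": joint angles; "qd": joint speeds; "joint_efforts": joint torques, N m; "position": TCP position; "tcp_rot": TCP orientation; "contact_force": force on the tool from outside, world axes, zero at the start; "ft_torque": the same for the moment, N m; "finger_gap": finger opening in m.
Only numpy, scipy, OpenCV 4.12 (cv2) and the standard library are available. Lean on these libraries where they do the work, as an engineer would, in place of code of your own. Each camera call takes 0.05 s, during which the arm holds its last target.

## Task

The heavy half-carved blank stands askew on the carver's holding board: without gripping, lifting or tipping it, walk it round with the fingertips, pushing now one near corner and now the other, until its long back face stands flat against the back fence, just right of the end stop, with the cam lever still swung open. Then push the cam lever round clockwise so that the cam drives the blank along the fence against the end stop and nips it tight there, and let go. Leave the other tools as they lie.

Things in the scene. Friction and masses are not known exactly. Their poses are not given: they have to be found in the camera images.
- board: Wooden holding board screwed to the bench, 275 x 350 x 18 mm (x -150..125, y -215..135 of its frame). Origin at bench level, x away from the robot, y left, z up. Wooden back fence, 32 mm high, 22 thick: face at x = 115, y -150..120. End stop, same height: x 56..115, face at y = 100, then sloping away to the left down to x = 36. Blank home: centre x 60, y 20 mm.
- blank: Heavy pale wood block (0.70 to 0.93 kg), 110 deep (x) x 160 long (y) x 45 mm high, half-carved leaf on top (77 mm in all). Origin: centre of its underside, on the board. x points out of its long back face, which goes to the fence. It starts turned 25 to 55 degrees anticlockwise: left end nearer the robot. Slides at 4 to 10 N; pushed near a corner it pivots about a point beyond its middle.
- back_left (a point): Left end of the blank's back face, half-way up (blank frame 55, 80, 22.5 mm).
- back_right (a point): Right end of the blank's back face, half-way up (blank frame 55, -80, 22.5 mm).
- cam (a joint): Steel cam right of the blank's place: angle about its bolt, 0 open, grows clockwise from above, limit 1.5; starts 0 to 0.2 and stays where left. Nose: 46 mm from the bolt, 24 wide, 4 to 34 mm above the board, points to board -x at 0. Open it leaves the blank 25 to 29 mm play to the end stop. It bears on the blank at home at about 1.25. At the handle: 5 N to shove the blank, 10 to 20 N to nip it.
- cam_pivot (a point): Axis of the cam's bolt at the board's top: board frame x 72, y -104, z 18 mm.
- lever_grip (a point): Middle of the cam lever's wooden handle, 85 mm from the bolt's axis, 56 mm above the bench. The handle is a level rod, 16 to 21 mm thick, pointing out from the bolt, 48 to 112 mm from its axis. At cam 0 it points right and a little to the robot (70 degrees from board -x), at 1.22 to board -x.
- pencil: Pencil, 177 mm, lying at the right front of the board: leave it.
- glue_pot: Round dark open pot, 88 mm wide, 76 high, left of the board: leave it.
- offcut: Small sawn wood block, 29 x 52 x 24 mm, left of the board: leave it.
- plane: Small iron plane, 137 mm long, 71 high, right of the board: leave it.
- bevel: Sliding bevel, 125 mm, far right of the board: leave it.
- gouge: Gouge with a wooden handle, 245 mm, lying right of the board: leave it.

How it is judged:
By the outcome, as a careful person would: the job done as asked, in the order asked, and still so for the second after the job is handed in, with the robot touching nothing.
It also fails if it takes over 72 s, if anything falls off the work surface, if the arm or the gripper's body presses on something with over 40 N, if the wrist force passes 120 N, or if a joint passes its speed limit or range.

## Working session

There is one attempt and no reset: what is moved stays moved. The work goes in short steps, Python scripts to look and compute and a tool call to move; the robot and the scene stay as the last step left them, time stands still between calls to the robot, and variables do not carry over. Pictures are saved under pics/ and viewed, and the job is handed in when it is done.

Besides the shell and the picture viewer there is one more tool, called as name(argument=value, ...), one argument or row to a line, values as JSON. apply_moves: Moves the arm, as the interface text tells. Shift numbers are shares of 500 mm and turn numbers shares of 90 degrees, none past 1 either way. Its arguments: {"type":"object","properties":{"increments":{"type":"array","items":{"type":"array"}}},"required":["increments"]}

```bash
mkdir -p pics
python3 - <<'E'
from station import sensors,cams
import cv2
s=sensors.get_state()
for k,v in s.items(): print(k,v)
for n in("scene","top"):
    p=cams.camera_params(n);print(n,p)
    cv2.imwrite(f"pics/{n}0.png",cams.snapshot(n))
E
```

```text
time 0.0
joint_pos [-1.50740539e+00  3.13451455e-01  1.49842841e+00  2.62086614e-05
  1.33101878e+00 -2.23408162e-01]
qd [-0.00218599 -0.00031944 -0.00149317 -0.00098243 -0.0003296  -0.00020864]
joint_efforts [ 3.52171708e-03 -4.02216589e+01 -2.52266514e+01  6.96511148e-02
  3.53564566e-02 -1.16893621e-04]
position [ 0.1484882  -0.50330555  0.2381636 ]
tcp_rot [-1.81368966  1.56949009  1.61469584]
contact_force [ 0.77138236 -0.18024631 -0.57533398]
ft_torque [-0.02151799 -0.00945322  0.0222361 ]
finger_gap 0.08824019891016723
scene {'fx': 359.3968580947696, 'fy': 359.3968580947696, 'cx': 251.39672589509183, 'cy': 190.72410695573572, 'view': array([[-9.01978923e-01, -4.31780052e-01, -9.95114366e-05,
         5.09913628e-01],
       [-2.45838720e-01,  5.13741055e-01, -8.21969253e-01,
         2.67277746e-01],
       [ 3.54961050e-01, -7.41374477e-01, -5.69531858e-01,
         9.42464005e-01],
       [ 0.00000000e+00,  0.00000000e+00,  0.00000000e+00,
         1.00000000e+00]])}
top {'fx': 349.9430496640584, 'fy': 349.9430496640584, 'cx': 255.4685185248692, 'cy': 201.25055264322822, 'view': array([[-0.02112549, -0.99977551,  0.0016239 , -0.09101481],
       [-0.9683775 ,  0.02005812, -0.2486819 ,  0.61117706],
       [ 0.2485935 , -0.00682608, -0.96858385,  0.91187387],
       [ 0.        ,  0.        ,  0.        ,  1.        ]])}
```

Run:
```python
import cv2
for n in("scene","top"):
    i=cv2.imread(f"pics/{n}0.png");cv2.imwrite(f"pics/{n}0b.png",cv2.resize(i,(800,600),interpolation=cv2.INTER_CUBIC))
```

```text
(no output)
```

View pics/scene0b.png

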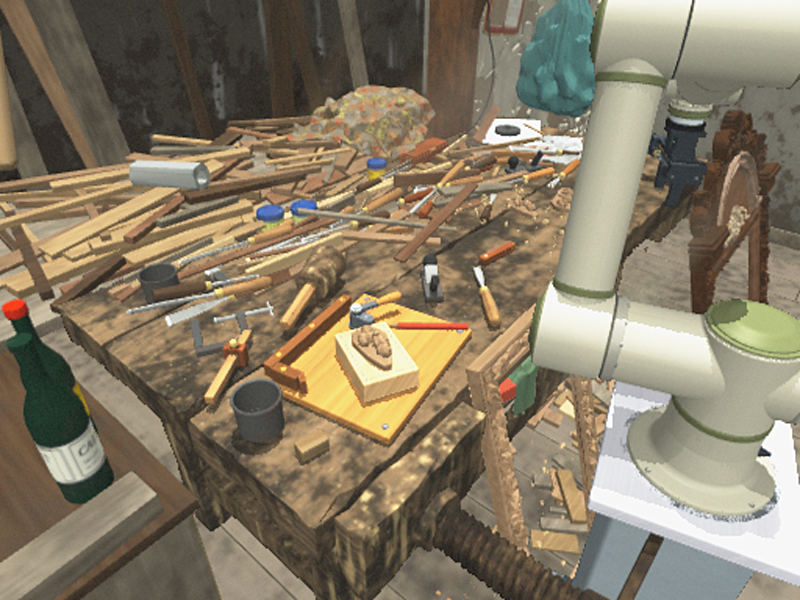

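View pics/top0b.png

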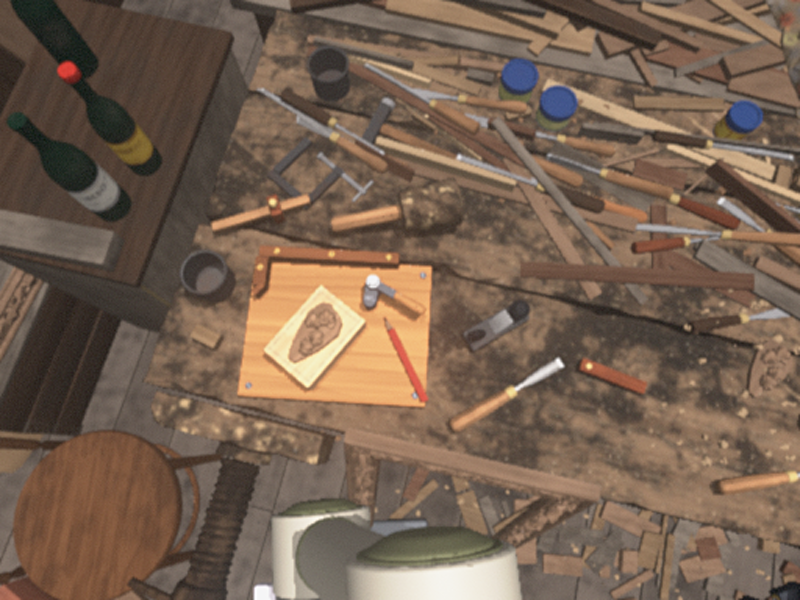

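The top view shows the board at about (240–430, 265–405) in the 800-px picture. The blank is askew with its corners near (322,287), (365,326), (308,387) and (264,348). The cam bolt is at (373,283), with the lever running to (420,310). Next I'll take enlarged crops.

```bash
cat > h.py <<'E'
import cv2,numpy as np
from station import sensors,cams
def ray(n,u,v):
    p=cams.camera_params(n);V=np.array(p['view']);R=V[:3,:3];t=V[:3,3]
    d=R.T@np.array([(u-p['cx'])/p['fx'],(v-p['cy'])/p['fy'],1.]);return -R.T@t,d
def onz(n,u,v,z):
    c,d=ray(n,u,v);return c+d*(z-c[2])/d[2]
def proj(n,X):
    p=cams.camera_params(n);V=np.array(p['view']);q=V[:3,:3]@np.array(X)+V[:3,3]
    return np.array([p['fx']*q[0]/q[2]+p['cx'],p['fy']*q[1]/q[2]+p['cy']])
def tri(a,b):
    c1,d1=ray('top',*a);c2,d2=ray('scene',*b)
    d1/=np.linalg.norm(d1);d2/=np.linalg.norm(d2)
    s=np.linalg.lstsq(np.c_[d1,-d2],c2-c1,rcond=None)[0]
    p,q=c1+s[0]*d1,c2+s[1]*d2
    return (p+q)/2,np.linalg.norm(p-q)
def crop(img,x0,y0,x1,y1,k,fn):
    c=cv2.resize(img[y0:y1,x0:x1],None,fx=k,fy=k,interpolation=cv2.INTER_CUBIC)
    for x in range((x0+9)//10*10,x1,10):
        cv2.line(c,(int((x-x0+.5)*k),0),(int((x-x0+.5)*k),6),(255,255,0),1); 
        if x%20==0: cv2.putText(c,str(x),(int((x-x0+.5)*k)-10,18),0,.4,(255,255,0),1)
    for y in range((y0+9)//10*10,y1,10):
        cv2.line(c,(0,int((y-y0+.5)*k)),(6,int((y-y0+.5)*k)),(255,255,0),1)
        if y%20==0: cv2.putText(c,str(y),(8,int((y-y0+.5)*k)+4),0,.4,(255,255,0),1)
    cv2.imwrite(fn,c)
E
python3 - <<'E'
from h import *
crop(cv2.imread('pics/top0.png'),145,150,285,265,5,'pics/t1.png')
crop(cv2.imread('pics/scene0.png'),165,180,305,285,5,'pics/s1.png')
E
```

```text
(no output)
```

View pics/t1.png

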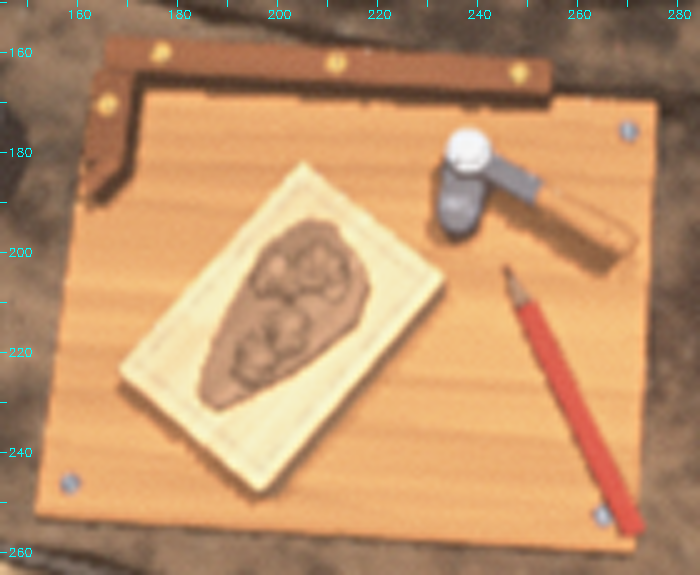

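View pics/s1.png

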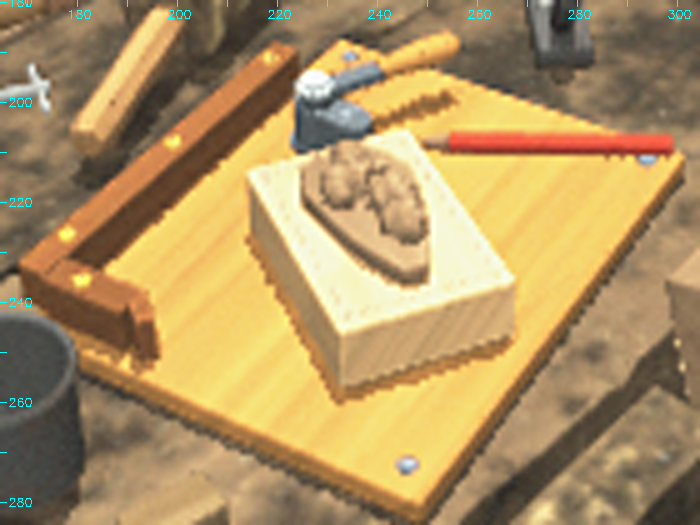

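Run:
```python
from h import *
np.set_printoptions(precision=4,suppress=True)
T=lambda a:(a[0]/5+145-.5,a[1]/5+150-.5)
S=lambda a:(a[0]/5+165-.5,a[1]/5+180-.5)
for n,a,b in [('BL',(120,372),(340,335)),('BR',(304,162),(247,172)),('FR',(443,278),(408,130)),('FL',(260,492),(515,282)),
 ('scrNL',(69,483),(408,465)),('scrNR',(602,516),(648,159)),('scrFR',(628,131),(350,57)),('bdNL',(38,515),(420,523)),('bdNR',(634,551),(684,155)),('bdFR',(657,101),(348,43)),
 ('fenceTR',(551,62),(293,50)),('screwF1',(162,53),(66,234)),('F3',(519,73),(270,58)),('camtop',(468,150),(313,85)),('handleend',(620,240),(452,45)),('stoptip',(95,205),(155,325))]:
    p,e=tri(T(a),S(b)); print(n,p,'gap',round(e*1000,1), 'z18',onz('top',*T(a),.018)[:2],'z63',onz('top',*T(a),.063)[:2])
```

```text
BL [0.5535 0.1437 0.0606] gap 2.2 z18 [0.5607 0.1539] z63 [0.5519 0.1428]
BR [0.6746 0.0411 0.0614] gap 0.3 z18 [0.6883 0.0472] z63 [0.6739 0.0408]
FR [ 0.603  -0.0396  0.0625] gap 0.2 z18 [ 0.6138 -0.037 ] z63 [ 0.6028 -0.0397]
FL [0.4834 0.0628 0.0618] gap 1.1 z18 [0.4882 0.0698] z63 [0.4827 0.0624]
scrNL [0.4952 0.1801 0.0203] gap 0.4 z18 [0.4957 0.1808] z63 [0.4899 0.1685]
scrNR [ 0.4697 -0.1281  0.0216] gap 0.1 z18 [ 0.4702 -0.1282] z63 [ 0.4655 -0.1268]
scrFR [ 0.7041 -0.1504  0.0196] gap 1.1 z18 [ 0.7041 -0.1507] z63 [ 0.689  -0.1483]
bdNL [0.4783 0.2014 0.0048] gap 1.6 z18 [0.4776 0.1978] z63 [0.4725 0.1848]
bdNR [ 0.4501 -0.146   0.0189] gap 0.8 z18 [ 0.4498 -0.1461] z63 [ 0.4459 -0.1439]
bdFR [ 0.7203 -0.17    0.0165] gap 6.6 z18 [ 0.7231 -0.1691] z63 [ 0.7072 -0.1659]
fenceTR [ 0.732 -0.106  0.048] gap 12.7 z18 [ 0.7499 -0.1045] z63 [ 0.7328 -0.1041]
screwF1 [0.749  0.1289 0.0508] gap 2.0 z18 [0.7608 0.136 ] z63 [0.7432 0.1257]
F3 [ 0.7309 -0.0849  0.0518] gap 0.8 z18 [ 0.7431 -0.0846] z63 [ 0.7263 -0.0851]
camtop [ 0.6796 -0.0545  0.0643] gap 1.5 z18 [ 0.6939 -0.0527] z63 [ 0.6793 -0.0546]
handleend [ 0.622  -0.1422  0.0602] gap 3.7 z18 [ 0.6352 -0.1437] z63 [ 0.6232 -0.1416]
stoptip [0.659  0.1673 0.0444] gap 6.3 z18 [0.6637 0.1731] z63 [0.6504 0.1612]
```

```bash
cat >> h.py <<'E'
from scipy.spatial.transform import Rotation as Ro
O=np.array([.6166,.0545]);A=np.deg2rad(-4.8)
ex=np.array([np.cos(A),np.sin(A)]);ey=np.array([-np.sin(A),np.cos(A)])
def b2w(x,y): return O+ex*x/1000+ey*y/1000
def w2b(p): d=np.array(p[:2])-O; return 1000*np.array([d@ex,d@ey])
def state():
    s=sensors.get_state(); R=Ro.from_euler('xyz',s['tcp_rot']).as_matrix()
    return s,np.array(s['position']),R
def target(p,yaw):  # tool x down, tool y along heading yaw (world)
    x=np.array([0,0,-1.]);y=np.array([np.cos(yaw),np.sin(yaw),0]);return np.array(p),np.c_[x,y,np.cross(x,y)]
def row(p0,R0,p,R):
    return np.round(R0.T@(p-p0)/.5,3).tolist(),np.round(Ro.from_matrix(R0.T@R).as_rotvec()/(np.pi/2),3).tolist()
def rep():
    s,p,R=state()
    print('t',round(s['time'],2),'p',p.round(4),'board',w2b(p).round(1),'tool y yaw(board)',round(np.degrees(np.arctan2(R[1,1],R[0,1])-A),1),'xz',R[2,0].round(3),'F',np.round(s['contact_force'],1),'gap',round(s['finger_gap'],4),'q',np.round(s['joint_pos'],2))
E
python3 - <<'E'
from h import *
rep();s,p,R=state();print(R.round(3))
E
```

```text
t 0.1 p [ 0.1485 -0.5034  0.2382] board [-419.8 -595.1] tool y yaw(board) -68.8 xz -1.0 F [-0.4  0.1 -0.4] gap 0.0883 q [-1.51  0.31  1.5   0.    1.33 -0.22]
[[-0.     0.283 -0.959]
 [ 0.001 -0.959 -0.283]
 [-1.    -0.001 -0.   ]]
```

```bash
cat >> h.py <<'E'
C=np.array([.5786,.052]);Y=np.deg2rad(49.6)
def loc(c,yaw,x,y):
    return np.array(c)+np.array([np.cos(yaw)*x-np.sin(yaw)*y,np.sin(yaw)*x+np.cos(yaw)*y])/1000
def show(seq):
    s,p0,R0=state()
    for p,yaw in seq: print(row(p0,R0,*target(p,yaw)))
E
python3 - <<'E'
from h import *
rep()
q=loc(C,Y,-99,15);print(q)
show([([*q,.2],Y-np.pi/2),([*q,.041],Y-np.pi/2)])
E
```

```text
t 0.1 p [ 0.1485 -0.5034  0.2382] board [-419.8 -595.1] tool y yaw(board) -68.8 xz -1.0 F [-0.4  0.1 -0.4] gap 0.0883 q [-1.51  0.31  1.5   0.    1.33 -0.22]
[ 0.50301306 -0.01367049]
([0.078, -0.739, -0.957], [-0.369, -0.0, 0.001])
([0.396, -0.738, -0.957], [-0.369, -0.0, 0.001])
```

apply_moves(
  increments=[
    [[0.078,-0.739,-0.957],[-0.369,0,0],1],
    [[0.078,-0.739,-0.957],[-0.369,0,0],1],
    [[0.078,-0.739,-0.957],[-0.369,0,0],1],
    [[0.078,-0.739,-0.957],[-0.369,0,0],1],
    [[0.078,-0.739,-0.957],[-0.369,0,0],1],
    [[0.078,-0.739,-0.957],[-0.369,0,0],1],
    [[0.078,-0.739,-0.957],[-0.369,0,0],1],
    [[0.078,-0.739,-0.957],[-0.369,0,0],1],
    [[0.078,-0.739,-0.957],[-0.369,0,0],1],
    [[0.078,-0.739,-0.957],[-0.369,0,0],1],
    [[0.078,-0.739,-0.957],[-0.369,0,0],1],
    [[0.078,-0.739,-0.957],[-0.369,0,0],1],
    [[0.078,-0.739,-0.957],[-0.369,0,0],1],
    [[0.078,-0.739,-0.957],[-0.369,0,0],1],
    [[0.078,-0.739,-0.957],[-0.369,0,0],1],
    [[0.078,-0.739,-0.957],[-0.369,0,0],1],
    [[0.078,-0.739,-0.957],[-0.369,0,0],1],
    [[0.078,-0.739,-0.957],[-0.369,0,0],1],
    [[0.078,-0.739,-0.957],[-0.369,0,0],1],
    [[0.078,-0.739,-0.957],[-0.369,0,0],1],
  ],
)

```text
time: 1.77
position: [0.5026, -0.0145, 0.1999]
tcp_rot: [-2.509, 1.57, 1.497]
contact_force: [1.4, -0.2, -0.6]
finger_gap: 0.0877
```

Run:
```python
from h import *
rep()
q=loc(C,Y,-99,15)
show([([*q,.12],Y-np.pi/2),([*q,.041],Y-np.pi/2)])
```

```text
t 1.77 p [ 0.5026 -0.0145  0.1999] board [-107.9  -78.3] tool y yaw(board) -35.7 xz -1.0 F [ 1.4 -0.2 -0.6] gap 0.0877 q [-0.26  0.3   1.62  0.    1.22  0.44]
([0.16, -0.0, -0.002], [-0.001, -0.0, 0.0])
([0.318, -0.0, -0.002], [-0.001, -0.0, 0.0])
```

apply_moves(
  increments=[
    [[0.08,0,-0.002],[0,0,0],1],
    [[0.16,0,-0.002],[0,0,0],1],
    [[0.23,0,-0.002],[0,0,0],1],
    [[0.28,0,-0.002],[0,0,0],1],
    [[0.318,0,-0.002],[0,0,0],1],
    [[0.318,0,-0.002],[0,0,0],1],
    [[0.318,0,-0.002],[0,0,0],1],
  ],
)

```text
time: 2.35
position: [0.503, -0.0141, 0.0411]
tcp_rot: [-1.869, 1.569, 2.137]
contact_force: [-0.7, -0.7, -0.7]
finger_gap: 0.0881
```

Run:
```python
from h import *
rep()
crop(cams.snapshot('top'),145,150,285,265,5,'pics/t2.png')
# rotation plan
def plan(c,yaw,cy,lx,ly,degs,z=.041):
    cor=loc(c,yaw,0,-cy);out=[]
    for d in degs:
        y=yaw-np.deg2rad(d);cc=loc(cor,y,0,cy);out.append(([*loc(cc,y,lx,ly),z],y-np.pi/2))
    return out
seq=[([*loc(C,Y,-68,15),.041],Y-np.pi/2)]+plan(C,Y,45,-64,15,[0,5,10,15,20,25])
show(seq)
```

```text
t 2.35 p [ 0.503  -0.0141  0.0411] board [-107.4  -77.9] tool y yaw(board) -35.7 xz -1.0 F [-0.7 -0.7 -0.7] gap 0.0881 q [-0.26  0.52  1.78  0.    0.85  0.44]
([0.002, -0.002, -0.062], [-0.001, -0.001, -0.0])
([0.002, -0.002, -0.07], [-0.001, -0.001, -0.0])
([0.002, -0.013, -0.081], [0.054, -0.001, -0.0])
([0.002, -0.022, -0.093], [0.11, -0.001, -0.0])
([0.002, -0.031, -0.105], [0.166, -0.001, -0.0])
([0.002, -0.038, -0.119], [0.221, -0.001, -0.0])
([0.002, -0.045, -0.132], [0.277, -0.001, -0.0])
```

View pics/t2.png

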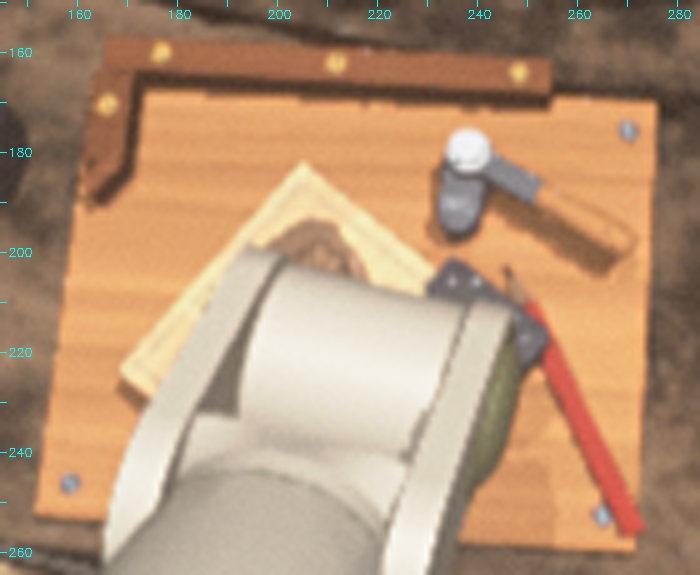

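The arm now hides the blank in the top view, and nothing has moved. I'll make contact and start the turn.

apply_moves(
  increments=[
    [[0.002,-0.002,-0.02],[0,0,0],1],
    [[0.002,-0.002,-0.04],[0,0,0],1],
    [[0.002,-0.002,-0.055],[0,0,0],1],
    [[0.002,-0.002,-0.063],[0,0,0],1],
    [[0.002,-0.002,-0.07],[0,0,0],1],
    [[0.002,-0.007,-0.075],[0.027,0,0],1],
    [[0.002,-0.013,-0.081],[0.054,0,0],1],
    [[0.002,-0.018,-0.087],[0.082,0,0],1],
    [[0.002,-0.022,-0.093],[0.11,0,0],1],
    [[0.002,-0.027,-0.099],[0.138,0,0],1],
    [[0.002,-0.031,-0.105],[0.166,0,0],1],
    [[0.002,-0.031,-0.105],[0.166,0,0],1],
  ],
)

```text
time: 3.4
position: [0.5257, 0.0363, 0.0413]
tcp_rot: [-2.743, 1.57, 1.001]
contact_force: [-0.8, -0.5, -0.5]
finger_gap: 0.0883
```

Run:
```python
from h import *
rep()
crop(cams.snapshot('scene'),165,180,305,285,5,'pics/s2.png')
```

```text
t 3.4 p [0.5257 0.0363 0.0413] board [-89.1 -25.8] tool y yaw(board) -50.7 xz -1.0 F [-0.8 -0.5 -0.5] gap 0.0883 q [-0.15  0.56  1.7   0.    0.88  0.81]
```

View pics/s2.png

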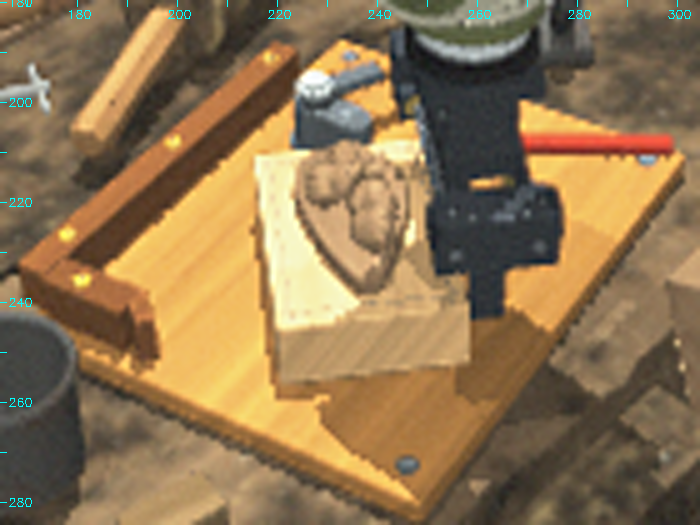

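```bash
cat >> h.py <<'E'
S=lambda a:(a[0]/5+165-.5,a[1]/5+180-.5)
T=lambda a:(a[0]/5+145-.5,a[1]/5+150-.5)
def pose(pts,cam='scene',z=.0625):
    """pts: dict corner->crop px; fit rigid by Kabsch in board frame"""
    L=dict(BL=(55,80),BR=(55,-80),FL=(-55,80),FR=(-55,-80))
    f=S if cam=='scene' else T
    W=np.array([w2b(onz(cam,*f(v),z)) for v in pts.values()]);P=np.array([L[k] for k in pts],float)
    a=W-W.mean(0);b=P-P.mean(0)
    th=np.arctan2((b[:,0]*a[:,1]-b[:,1]*a[:,0]).sum(),(a*b).sum())
    R=np.array([[np.cos(th),-np.sin(th)],[np.sin(th),np.cos(th)]])
    c=W.mean(0)-R@P.mean(0);e=W-(c+P@R.T)
    print('blank board c',c.round(1),'yaw',np.degrees(th).round(1),'resid',e.round(1).tolist());return c,th
def plan(cb,thb,cy,lx,ly,degs,z=.041):
    c=b2w(*cb);yaw=thb+A
    cor=loc(c,yaw,0,-cy);out=[]
    for d in degs:
        y=yaw-np.deg2rad(d);cc=loc(cor,y,0,cy);out.append(([*loc(cc,y,lx,ly),z],y-np.pi/2))
    return out
E
python3 - <<'E'
from h import *
pose(dict(BL=(340,335),BR=(247,172),FL=(515,282),FR=(408,130)))
c,th=pose(dict(BL=(278,325),BR=(258,158),FL=(469,300)))
show(plan(c,th,45,-64,15,[0,5,10,15,20,25,30]))
p=b2w(*c)
E
```

```text
blank board c [-37.7  -4.8] yaw 54.1 resid [[-0.1, -1.3], [-1.1, -0.2], [1.5, 0.3], [-0.4, 1.3]]
blank board c [-27.9   0.5] yaw 40.3 resid [[1.6, -1.0], [-5.3, 2.5], [3.7, -1.5]]
([0.0, 0.009, 0.001], [-0.01, -0.001, 0.0])
([0.0, -0.002, -0.01], [0.046, -0.001, 0.0])
([0.0, -0.012, -0.022], [0.101, -0.001, 0.0])
([0.0, -0.021, -0.034], [0.157, -0.001, 0.0])
([0.0, -0.029, -0.047], [0.212, -0.001, 0.0])
([0.0, -0.035, -0.061], [0.268, -0.001, 0.0])
([0.0, -0.04, -0.076], [0.323, -0.001, 0.0])
```

apply_moves(
  increments=[
    [[0,-0.005,-0.006],[0.028,0,0],1],
    [[0,-0.011,-0.011],[0.056,0,0],1],
    [[0,-0.016,-0.017],[0.083,0,0],1],
    [[0,-0.021,-0.023],[0.111,0,0],1],
    [[0,-0.026,-0.029],[0.139,0,0],1],
    [[0,-0.03,-0.035],[0.167,0,0],1],
    [[0,-0.034,-0.041],[0.195,0,0],1],
    [[0,-0.038,-0.048],[0.222,0,0],1],
    [[0,-0.041,-0.055],[0.25,0,0],1],
    [[0,-0.044,-0.062],[0.278,0,0],1],
    [[0,-0.044,-0.062],[0.278,0,0],1],
  ],
)

```text
time: 4.37
position: [0.5386, 0.0724, 0.0411]
tcp_rot: [-1.498, 1.57, 1.811]
contact_force: [-1.0, 0.6, -0.2]
finger_gap: 0.0879
```

Run:
```python
from h import *
rep()
crop(cams.snapshot('scene'),165,180,305,285,5,'pics/s3.png')
```

```text
t 4.37 p [0.5386 0.0724 0.0411] board [-79.2  11.3] tool y yaw(board) -75.6 xz -1.0 F [-1.   0.6 -0.2] gap 0.0879 q [-0.08  0.59  1.65  0.    0.9   1.32]
```

View pics/s3.png

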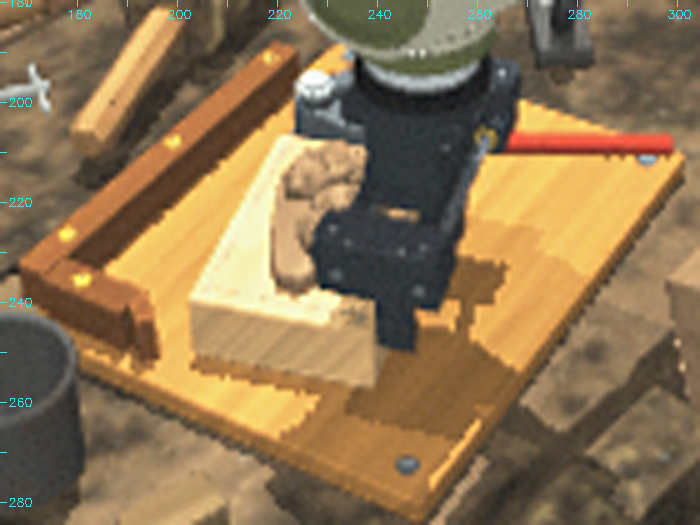

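Run:
```python
from h import *
c,th=pose(dict(BL=(191,297),BR=(275,136),FL=(376,328)))
show(plan(c,th,45,-64,10,[0,5,10,15,20]))
```

```text
blank board c [-10.   11.2] yaw 17.0 resid [[0.4, -1.6], [-1.8, 2.6], [1.4, -1.0]]
([0.0, 0.02, -0.005], [-0.028, -0.0, 0.0])
([0.0, 0.009, -0.015], [0.027, -0.0, 0.0])
([0.0, -0.001, -0.025], [0.083, -0.0, 0.001])
([0.0, -0.011, -0.036], [0.138, -0.0, 0.001])
([0.0, -0.019, -0.049], [0.194, -0.0, 0.001])
```

apply_moves(
  increments=[
    [[0,-0.003,-0.006],[0.027,0,0],1],
    [[0,-0.006,-0.012],[0.053,0,0],1],
    [[0,-0.009,-0.018],[0.08,0,0],1],
    [[0,-0.012,-0.024],[0.107,0,0],1],
    [[0,-0.014,-0.03],[0.134,0,0],1],
    [[0,-0.016,-0.037],[0.16,0,0],1],
    [[0,-0.016,-0.037],[0.16,0,0],1],
  ],
)

```text
time: 5.0
position: [0.5556, 0.0837, 0.041]
tcp_rot: [-1.427, 1.569, 1.632]
contact_force: [-1.7, 1.1, -1.2]
finger_gap: 0.0882
```

Run:
```python
from h import *
rep()
crop(cams.snapshot('scene'),165,180,305,285,5,'pics/s4.png')
```

```text
t 5.0 p [0.5556 0.0837 0.041 ] board [-63.2  24. ] tool y yaw(board) -89.9 xz -1.0 F [-1.7  1.1 -1.2] gap 0.0882 q [-0.06  0.62  1.59  0.    0.93  1.59]
```

View pics/s4.png

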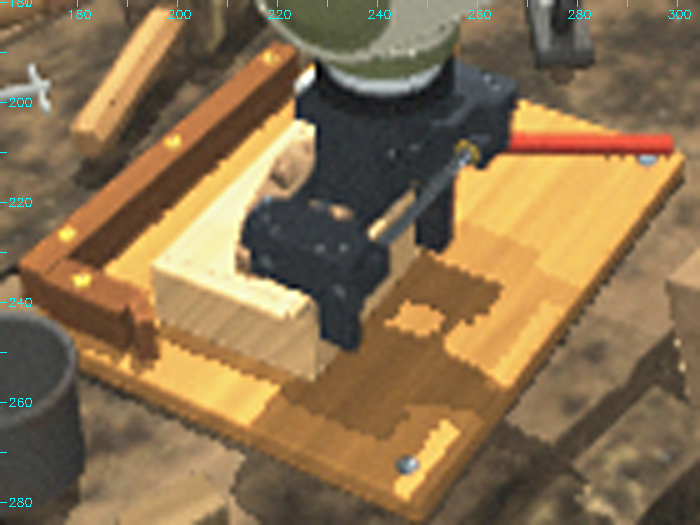

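Run:
```python
from h import *
c,th=pose(dict(BL=(152,266),BR=(302,118),FL=(317,322)))
for f in dict(BL=(152,266),BR=(302,118),FL=(317,322)).values(): print(w2b(onz('scene',*S(f),.0625)))
```

```text
blank board c [3.3 7.3] yaw 2.3 resid [[-0.0, 2.8], [-1.3, -0.9], [1.3, -1.9]]
[55.04852783 92.24826864]
[ 60.11451138 -71.29766784]
[-53.52008391  83.11644571]
```

apply_moves(
  increments=[
    [[0,0,-0.01],[0,0,0],1],
    [[0,0,-0.02],[0,0,0],1],
    [[0,0.001,-0.03],[0,0,0],1],
    [[0,0.001,-0.04],[0,0,0],1],
    [[0,0.002,-0.05],[0,0,0],1],
    [[0,0.002,-0.06],[0,0,0],1],
    [[0,0.003,-0.07],[0,0,0],1],
    [[0,0.003,-0.08],[0,0,0],1],
    [[0,0.004,-0.09],[0,0,0],1],
    [[0,0.004,-0.1],[0,0,0],1],
    [[0,0.004,-0.1],[0,0,0],1],
  ],
)

```text
time: 5.97
position: [0.6054, 0.0772, 0.0408]
tcp_rot: [-1.194, 1.569, 1.868]
contact_force: [-1.2, 0.8, 0.6]
finger_gap: 0.088
```

Run:
```python
from h import *
rep()
crop(cams.snapshot('scene'),165,180,305,285,5,'pics/s5.png')
```

```text
t 5.97 p [0.6054 0.0772 0.0408] board [-13.1  21.7] tool y yaw(board) -89.7 xz -1.0 F [-1.2  0.8  0.6] gap 0.088 q [-0.07  0.71  1.43  0.    1.    1.58]
```

View pics/s5.png

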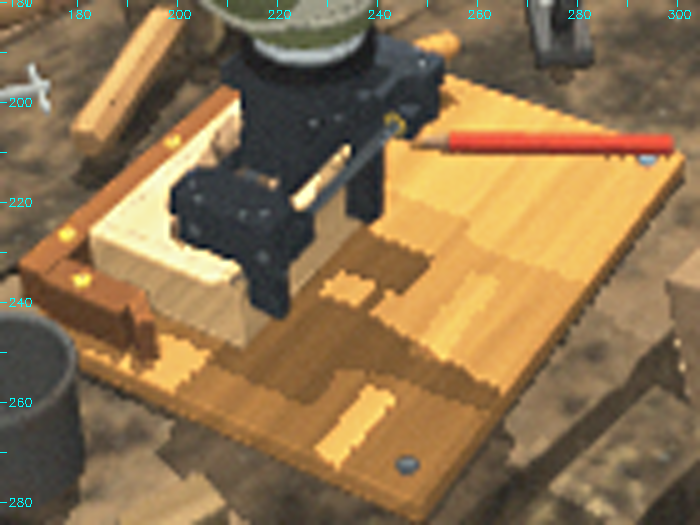

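Run:
```python
from h import *
for f in [(90,230),(246,283)]: print(w2b(onz('scene',*S(f),.0625)))
```

```text
[106.74405147  85.23909401]
[-0.5139267  76.66651641]
```

apply_moves(
  increments=[
    [[0,0,-0.005],[0,0,0],1],
    [[0,0,-0.009],[0,0,0],1],
    [[0,0,-0.013],[0,0,0],1],
    [[0,0,-0.016],[0,0,0],1],
    [[0,0,-0.018],[0,0,0],1],
    [[0,0,-0.019],[0,0,0],1],
  ],
)

```text
time: 6.52
position: [0.6122, 0.0766, 0.0408]
tcp_rot: [-0.12, 1.563, 2.943]
contact_force: [-22.3, -0.3, 13.9]
finger_gap: 0.0878
```

```bash
python3 -c "
from h import *
rep()"
```

```text
t 6.52 p [0.6122 0.0766 0.0408] board [-6.3 21.6] tool y yaw(board) -89.7 xz -1.0 F [-22.3  -0.3  13.9] gap 0.0878 q [-0.07  0.72  1.4   0.    1.02  1.58]
```

apply_moves(
  increments=[
    [[0,0,0.02],[0,0,0],1],
    [[0,0,0.05],[0,0,0],1],
    [[-0.02,0,0.09],[0,0,0],1],
    [[-0.1,0,0.1],[0,0,0],-1],
    [[-0.18,0,0.1],[-0.07,0,0],-1],
    [[-0.26,0.05,0.1],[-0.14,0,0],-1],
    [[-0.3,0.12,0.1],[-0.21,0,0],-1],
    [[-0.3,0.2,0.1],[-0.29,0,0],-1],
    [[-0.3,0.28,0.1],[-0.37,0,0],-1],
    [[-0.3,0.36,0.1],[-0.45,0,0],-1],
    [[-0.3,0.44,0.1],[-0.53,0,0],-1],
    [[-0.3,0.5,0.1],[-0.6,0,0],-1],
    [[-0.3,0.56,0.1],[-0.67,0,0],-1],
    [[-0.3,0.62,0.1],[-0.74,0,0],-1],
    [[-0.3,0.68,0.1],[-0.81,0,0],-1],
    [[-0.3,0.7,0.1],[-0.88,0,0],-1],
    [[-0.3,0.7,0.1],[-0.88,0,0],-1],
    [[-0.3,0.7,0.1],[-0.88,0,0],-1],
  ],
)

```text
time: 8.02
position: [0.5359, -0.2689, 0.1908]
tcp_rot: [-1.48, 1.564, 2.962]
contact_force: [0.6, -0.4, 0.2]
finger_gap: 0.0006
```

Run:
```python
from h import *
rep()
crop(cams.snapshot('scene'),165,180,305,285,5,'pics/s6.png')
crop(cams.snapshot('top'),145,150,285,265,5,'pics/t6.png')
```

```text
t 8.02 p [ 0.5359 -0.2689  0.1908] board [ -53.4 -329. ] tool y yaw(board) -10.7 xz -1.0 F [ 0.6 -0.4  0.2] gap 0.0006 q [-0.66  0.52  1.32 -0.    1.31 -0.39]
```

View pics/s6.png

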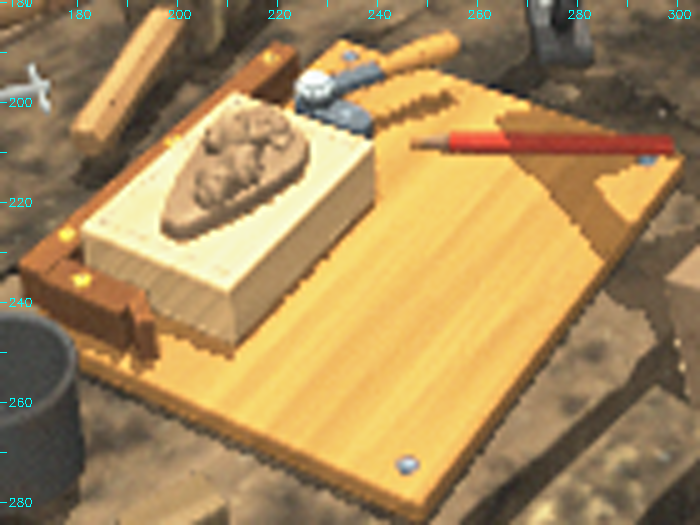

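View pics/t6.png

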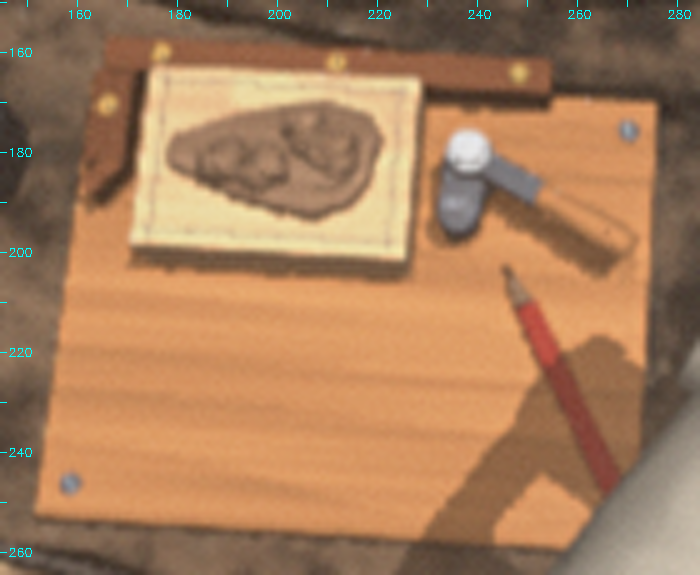

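Run:
```python
from h import *
t=dict(BL=(150,67),BR=(421,77),FR=(407,262),FL=(130,246));s=dict(BL=(84,230),BR=(240,94),FR=(373,140),FL=(233,290))
pose(t,'top');pose(s)
for k in t:
    p,e=tri(T(t[k]),S(s[k]));print(k,w2b(p).round(1),p[2].round(4),round(e*1e3,1))
for n,a,b in [('cam',(468,150),(313,82)),('hend',(626,248),(455,45)),('hstart',(543,190),(385,68)),('nose',(459,220),(365,118))]:
    p,e=tri(T(a),S(b));print(n,w2b(p).round(1),p[2].round(4),round(e*1e3,1),'plane',w2b(onz('top',*T(a),.056)).round(1))
```

```text
blank board c [57.6  6.9] yaw 0.8 resid [[-0.3, 0.1], [1.4, -0.1], [-1.3, 0.2], [0.2, -0.1]]
blank board c [57.6  6.3] yaw 1.1 resid [[-1.3, -0.2], [-4.0, 0.1], [4.0, 0.1], [1.3, 0.1]]
BL [110.4  87.3] 0.0628 1.4
BR [113.1 -73.3] 0.062 4.4
FR [  4.3 -72.9] 0.0642 4.9
FL [ 1.7 86. ] 0.0633 0.3
cam [  71.5 -103.4] 0.0668 2.2 plane [  73.9 -103. ]
hend [  19.4 -198.7] 0.0586 0.3 plane [  20.3 -198.7]
hstart [  48.5 -149.6] 0.0597 5.4 plane [  52.2 -148.5]
nose [  31.2 -101. ] 0.0544 0.4 plane [  31. -101.]
```

```bash
cat > fit.py <<'E'
from h import *
def fit(fn):
    im=cv2.imread(fn).astype(int);b,g,r=im[...,0],im[...,1],im[...,2]
    # pale: blue high
    out={}
    for name,z,x0,x1 in [('back',.063,165,400),('front',.063,150,390)]:
        P=[]
        for x in range(x0,x1,4):
            col=cv2.GaussianBlur(im[:,x:x+1,0].astype(np.float32),(1,5),0)[:,0]
            if name=='back': seg=col[45:110]; gdt=np.diff(seg); y=45+np.argmax(gdt)+.5
            else: seg=col[225:285]; gdt=np.diff(seg); y=225+np.argmin(gdt)+.5
            P.append(w2b(onz('top',*T((x,y)),z)))
        P=np.array(P);k=np.polyfit(P[:,1],P[:,0],1);res=P[:,0]-np.polyval(k,P[:,1]);m=abs(res)<2.5
        k=np.polyfit(P[m,1],P[m,0],1)
        print(name,'angle',-np.degrees(np.arctan(k[0])).round(2),'x at y=7',np.polyval(k,7).round(1),'rms',res[m].std().round(2),m.sum(),len(m))
    # fence far-edge at z=.05
    P=[]
    for x in range(120,540,6):
        col=im[:,x,2].astype(np.float32);seg=col[25:52];P.append(w2b(onz('top',*T((x,25+np.argmax(np.diff(seg))+.5)),.05)))
    P=np.array(P);k=np.polyfit(P[:,1],P[:,0],1);m=abs(P[:,0]-np.polyval(k,P[:,1]))<4;k=np.polyfit(P[m,1],P[m,0],1)
    print('fence far edge',-np.degrees(np.arctan(k[0])).round(2),np.polyval(k,7).round(1),m.sum())
E
python3 -c "
from fit import *
fit('pics/t6.png')"
```

```text
back angle 0.42 x at y=7 113.2 rms 0.7 59 59
front angle 0.19 x at y=7 3.8 rms 0.41 60 60
fence far edge 1.85 137.1 28
```

Run:
```python
from h import *
show([([*b2w(-50,62),.12],A),([*b2w(-50,62),.041],A),([*b2w(-20,62),.041],A),([*b2w(-12,62),.041],A)])
```

```text
([0.142, -0.136, -0.768], [-0.118, -0.0, 0.005])
([0.3, -0.135, -0.768], [-0.118, -0.0, 0.005])
([0.3, -0.076, -0.779], [-0.118, -0.0, 0.005])
([0.3, -0.06, -0.782], [-0.118, -0.0, 0.005])
```

apply_moves(
  increments=[
    [[0,-0.02,-0.08],[-0.03,0,0],-1],
    [[0,-0.03,-0.16],[-0.06,0,0],-1],
    [[0,-0.04,-0.24],[-0.09,0,0],-1],
    [[0,-0.06,-0.32],[-0.118,0,0],-1],
    [[0,-0.07,-0.4],[-0.118,0,0.005],-1],
    [[0,-0.09,-0.48],[-0.118,0,0.005],-1],
    [[0,-0.1,-0.56],[-0.118,0,0.005],-1],
    [[0,-0.12,-0.64],[-0.118,0,0.005],-1],
    [[0.02,-0.13,-0.71],[-0.118,0,0.005],-1],
    [[0.08,-0.136,-0.768],[-0.118,0,0.005],-1],
    [[0.15,-0.136,-0.768],[-0.118,0,0.005],-1],
    [[0.22,-0.136,-0.768],[-0.118,0,0.005],-1],
    [[0.28,-0.136,-0.768],[-0.118,0,0.005],-1],
    [[0.3,-0.136,-0.768],[-0.118,0,0.005],-1],
    [[0.3,-0.11,-0.773],[-0.118,0,0.005],-1],
    [[0.3,-0.09,-0.776],[-0.118,0,0.005],-1],
    [[0.3,-0.076,-0.779],[-0.118,0,0.005],-1],
    [[0.3,-0.07,-0.78],[-0.118,0,0.005],-1],
    [[0.3,-0.07,-0.78],[-0.118,0,0.005],-1],
  ],
)

```text
time: 9.7
position: [0.6055, 0.118, 0.0417]
tcp_rot: [1.663, 1.569, 0.008]
contact_force: [1.2, -0.0, -0.7]
finger_gap: 0.0006
```

```bash
python3 -c "
from h import *
rep()
show([([*b2w(-14,62),.041],A),([*b2w(-11,62),.041],A),([*b2w(-9,62),.041],A)])"
```

```text
t 9.7 p [0.6055 0.118  0.0417] board [-16.4  62.3] tool y yaw(board) -0.0 xz -1.0 F [ 1.2 -0.  -0.7] gap 0.0006 q [0.   0.72 1.41 0.   1.01 0.09]
([0.001, 0.005, 0.001], [-0.0, -0.0, -0.001])
([0.002, 0.011, 0.001], [-0.0, -0.0, -0.001])
([0.002, 0.015, 0.001], [-0.0, -0.0, -0.001])
```

apply_moves(
  increments=[
    [[0,0.004,0],[0,0,0],-1],
    [[0,0.007,0],[0,0,0],-1],
    [[0,0.009,0],[0,0,0],-1],
    [[0,0.01,0],[0,0,0],-1],
  ],
)

```text
time: 10.03
position: [0.6105, 0.1176, 0.0419]
tcp_rot: [1.657, 1.569, 0.003]
contact_force: [0.3, 0.2, -0.0]
finger_gap: 0.0006
```

```bash
python3 -c "
from h import *
rep()"
```

```text
t 10.03 p [0.6105 0.1176 0.0419] board [-11.4  62.4] tool y yaw(board) -0.0 xz -1.0 F [ 0.3  0.2 -0. ] gap 0.0006 q [0.   0.72 1.39 0.   1.02 0.09]
```

apply_moves(
  increments=[
    [[0,0.003,0],[0,0,0],-1],
    [[0,0.006,0],[0,0,0],-1],
    [[0,0.008,0],[0,0,0],-1],
    [[0,0.009,0],[0,0,0],-1],
  ],
)

```text
time: 10.37
position: [0.611, 0.1177, 0.0418]
tcp_rot: [-1.473, 1.562, -3.127]
contact_force: [-28.7, -0.0, 18.7]
finger_gap: 0.0003
```

```bash
python3 -c "
from h import *
rep()
crop(cams.snapshot('scene'),165,180,305,285,5,'pics/s7.png')"
```

```text
t 10.37 p [0.611  0.1177 0.0418] board [-10.9  62.5] tool y yaw(board) 0.0 xz -1.0 F [-28.7  -0.   18.7] gap 0.0003 q [ 0.    0.73  1.38 -0.    1.04  0.09]
```

View pics/s7.png

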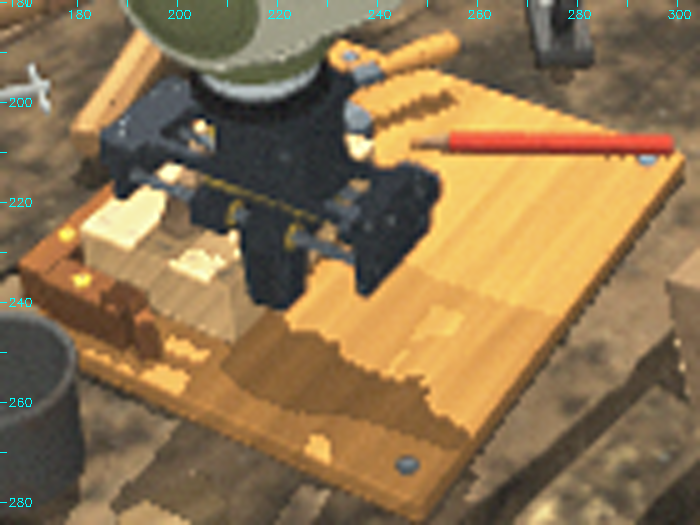

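```bash
cat >> h.py <<'E'
def lev(phi,off,z=.042,r=82):
    f=np.deg2rad(phi);x=72-r*np.cos(f)+off*np.sin(f);y=-104-r*np.sin(f)-off*np.cos(f)
    return ([*b2w(x,y),z],f+A)
E
python3 - <<'E'
from h import *
print(lev(61,42),w2b(lev(61,42)[0]))
show([lev(61,42,.15),lev(61,42),lev(61,26)])
E
```

```text
([np.float64(0.6689300973979003), np.float64(-0.14666520441338293), 0.042], np.float64(0.9808750396208131)) [  68.97963884 -196.08082004]
([-0.217, 0.157, 0.517], [-0.677, -0.003, 0.006])
([-0.001, 0.159, 0.517], [-0.677, -0.003, 0.006])
([-0.001, 0.131, 0.502], [-0.677, -0.003, 0.006])
```

apply_moves(
  increments=[
    [[0,-0.04,0],[0,0,0],-1],
    [[-0.07,-0.07,0],[0,0,0],-1],
    [[-0.15,-0.07,0],[-0.06,0,0],-1],
    [[-0.22,-0.06,0.04],[-0.13,0,0],-1],
    [[-0.23,-0.02,0.11],[-0.21,0,0],-1],
    [[-0.22,0.02,0.18],[-0.29,0,0],-1],
    [[-0.22,0.06,0.25],[-0.37,0,0],-1],
    [[-0.22,0.1,0.32],[-0.45,0,0],-1],
    [[-0.22,0.13,0.39],[-0.53,0,0],-1],
    [[-0.22,0.157,0.46],[-0.61,0,0],-1],
    [[-0.22,0.157,0.517],[-0.677,0,0.005],-1],
    [[-0.217,0.157,0.517],[-0.677,0,0.005],-1],
    [[-0.217,0.157,0.517],[-0.677,0,0.005],-1],
  ],
)

```text
time: 11.5
position: [0.6683, -0.1477, 0.1492]
tcp_rot: [2.906, 1.566, 2.312]
contact_force: [-0.7, -0.1, -0.2]
finger_gap: 0.0003
```

Run:
```python
from h import *
rep()
crop(cams.snapshot('scene'),165,180,305,285,5,'pics/s8.png')
show([lev(61,42),lev(61,26)]+[lev(a,20) for a in range(61,-4,-5)])
```

```text
t 11.5 p [ 0.6683 -0.1477  0.1492] board [  68.5 -197.1] tool y yaw(board) 60.8 xz -1.0 F [-0.7 -0.1 -0.2] gap 0.0003 q [-0.39  0.74  1.05  0.    1.35 -1.37]
([0.215, -0.001, 0.002], [-0.002, -0.003, -0.001])
([0.215, -0.001, -0.03], [-0.002, -0.003, -0.001])
([0.215, -0.001, -0.042], [-0.002, -0.003, -0.001])
([0.215, -0.004, -0.056], [0.054, -0.003, -0.001])
([0.215, -0.005, -0.071], [0.109, -0.003, -0.001])
([0.215, -0.006, -0.086], [0.165, -0.003, -0.0])
([0.216, -0.005, -0.1], [0.22, -0.003, -0.0])
([0.216, -0.002, -0.115], [0.276, -0.003, -0.0])
([0.216, 0.001, -0.129], [0.331, -0.003, -0.0])
([0.216, 0.006, -0.143], [0.387, -0.003, 0.0])
([0.216, 0.012, -0.157], [0.443, -0.003, 0.0])
([0.216, 0.019, -0.17], [0.498, -0.003, 0.0])
([0.216, 0.027, -0.182], [0.554, -0.003, 0.001])
([0.216, 0.036, -0.193], [0.609, -0.003, 0.001])
([0.216, 0.046, -0.204], [0.665, -0.003, 0.001])
```

View pics/s8.png

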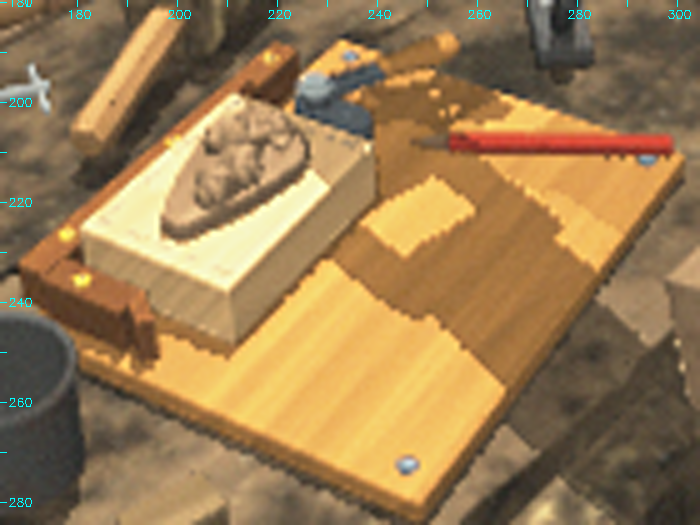

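The blank sits along the fence and the lever is still open. I'll lower behind the handle and start the swing.

apply_moves(
  increments=[
    [[0.07,0,0.002],[0,0,0],-1],
    [[0.14,0,0.002],[0,0,0],-1],
    [[0.2,0,0.002],[0,0,0],-1],
    [[0.215,0,0.002],[0,-0.003,0],-1],
    [[0.215,0,-0.01],[0,-0.003,0],-1],
    [[0.215,0,-0.02],[0,-0.003,0],-1],
    [[0.215,0,-0.03],[0,-0.003,0],-1],
    [[0.215,-0.001,-0.037],[0,-0.003,0],-1],
    [[0.215,-0.001,-0.042],[0,-0.003,0],-1],
    [[0.215,-0.002,-0.049],[0.027,-0.003,0],-1],
    [[0.215,-0.004,-0.056],[0.054,-0.003,0],-1],
    [[0.215,-0.005,-0.063],[0.08,-0.003,0],-1],
    [[0.215,-0.005,-0.071],[0.109,-0.003,0],-1],
    [[0.215,-0.005,-0.071],[0.109,-0.003,0],-1],
  ],
)

```text
time: 12.72
position: [0.6373, -0.1281, 0.0433]
tcp_rot: [0.749, 1.569, -0.017]
contact_force: [0.5, -0.7, -0.0]
finger_gap: 0.0004
```

Run:
```python
from h import *
rep()
crop(cams.snapshot('scene'),165,180,305,285,5,'pics/s9.png')
show([lev(a,20) for a in range(51,-4,-5)])
```

```text
t 12.72 p [ 0.6373 -0.1281  0.0433] board [  35.9 -180.2] tool y yaw(board) 50.9 xz -1.0 F [ 0.5 -0.7 -0. ] gap 0.0004 q [-0.38  0.78  1.29  0.    1.07 -1.18]
([0.002, -0.0, -0.0], [0.001, 0.001, -0.001])
([0.002, -0.003, -0.015], [0.056, 0.001, -0.001])
([0.002, -0.005, -0.029], [0.112, 0.001, -0.001])
([0.002, -0.005, -0.044], [0.167, 0.0, -0.001])
([0.002, -0.004, -0.059], [0.223, 0.0, -0.001])
([0.002, -0.002, -0.073], [0.278, 0.0, -0.001])
([0.002, 0.002, -0.087], [0.334, 0.0, -0.001])
([0.002, 0.007, -0.101], [0.39, 0.0, -0.001])
([0.002, 0.013, -0.115], [0.445, 0.0, -0.001])
([0.002, 0.02, -0.128], [0.501, 0.0, -0.001])
([0.002, 0.028, -0.14], [0.556, 0.0, -0.001])
```

View pics/s9.png

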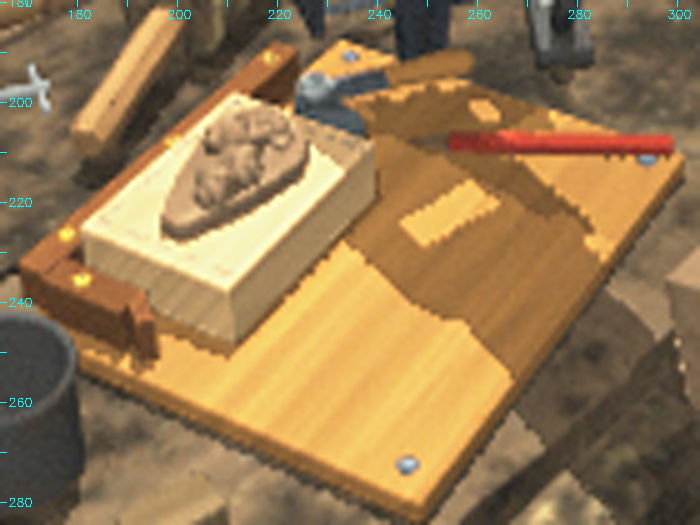

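The lever has swung with the finger (its tip has moved to crop (470,62)) and the blank has not moved. I'll keep going.

apply_moves(
  increments=[
    [[0.002,-0.002,-0.008],[0.028,0,0],-1],
    [[0.002,-0.003,-0.015],[0.056,0,0],-1],
    [[0.002,-0.004,-0.022],[0.084,0,0],-1],
    [[0.002,-0.005,-0.029],[0.112,0,0],-1],
    [[0.002,-0.005,-0.037],[0.14,0,0],-1],
    [[0.002,-0.005,-0.044],[0.167,0,0],-1],
    [[0.002,-0.005,-0.052],[0.195,0,0],-1],
    [[0.002,-0.004,-0.059],[0.223,0,0],-1],
    [[0.002,-0.003,-0.066],[0.25,0,0],-1],
    [[0.002,-0.002,-0.073],[0.278,0,0],-1],
    [[0.002,0,-0.08],[0.306,0,0],-1],
    [[0.002,0.002,-0.087],[0.334,0,0],-1],
  ],
)

```text
time: 13.77
position: [0.6069, -0.0991, 0.0427]
tcp_rot: [0.472, 1.567, -0.817]
contact_force: [-2.0, -8.5, 1.1]
finger_gap: 0.0006
```

Run:
```python
from h import *
rep()
crop(cams.snapshot('scene'),165,180,305,285,5,'pics/s10.png')
show([lev(a,20) for a in range(21,-14,-3)])
```

```text
t 13.77 p [ 0.6069 -0.0991  0.0427] board [   3.2 -153.8] tool y yaw(board) 21.0 xz -1.0 F [-2.  -8.5  1.1] gap 0.0006 q [-0.35  0.71  1.42 -0.    1.01 -0.63]
([0.001, 0.0, -0.002], [-0.002, 0.002, -0.001])
([0.001, -0.001, -0.011], [0.031, 0.002, -0.001])
([0.001, -0.003, -0.02], [0.065, 0.002, -0.001])
([0.001, -0.004, -0.028], [0.098, 0.002, -0.001])
([0.001, -0.004, -0.037], [0.131, 0.002, -0.001])
([0.001, -0.004, -0.046], [0.165, 0.002, -0.001])
([0.001, -0.004, -0.055], [0.198, 0.002, -0.001])
([0.001, -0.003, -0.064], [0.231, 0.001, -0.001])
([0.001, -0.002, -0.072], [0.265, 0.001, -0.001])
([0.001, -0.0, -0.081], [0.298, 0.001, -0.001])
([0.001, 0.002, -0.09], [0.331, 0.001, -0.001])
([0.001, 0.005, -0.098], [0.365, 0.001, -0.001])
```

View pics/s10.png

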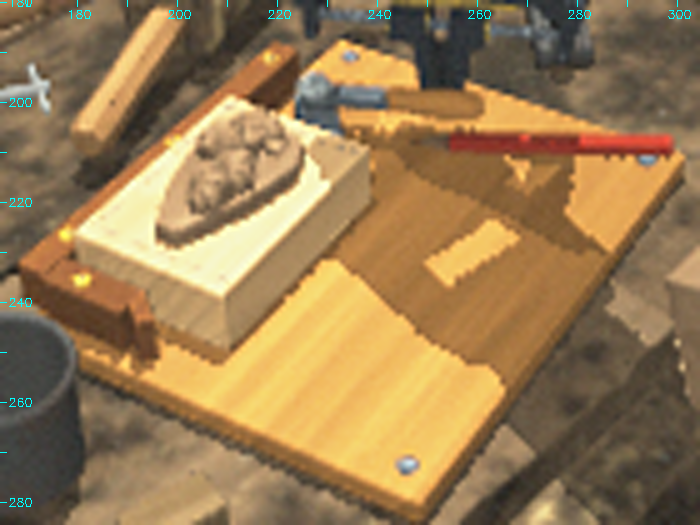

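The cam is now shoving the blank along the fence: the near-left top corner has moved from about x=233 to 225 in the crop, at about 9 N. Next I'll go to φ≈3°.

apply_moves(
  increments=[
    [[0.001,-0.001,-0.007],[0.015,0,0],-1],
    [[0.001,-0.002,-0.014],[0.04,0,0],-1],
    [[0.001,-0.003,-0.02],[0.065,0,0],-1],
    [[0.001,-0.004,-0.026],[0.09,0,0],-1],
    [[0.001,-0.004,-0.032],[0.115,0,0],-1],
    [[0.001,-0.004,-0.037],[0.131,0,0],-1],
    [[0.001,-0.004,-0.042],[0.148,0,0],-1],
    [[0.001,-0.004,-0.046],[0.165,0,0],-1],
  ],
)

```text
time: 14.48
position: [0.5977, -0.0783, 0.0426]
tcp_rot: [0.058, 1.567, -1.492]
contact_force: [-7.0, -8.1, 3.5]
finger_gap: 0.0004
```

Run:
```python
from h import *
rep()
show([lev(a,20) for a in range(6,-14,-2)])
```

```text
t 14.48 p [ 0.5977 -0.0783  0.0426] board [  -7.7 -133.9] tool y yaw(board) 6.0 xz -1.0 F [-7.  -8.1  3.5] gap 0.0004 q [-0.32  0.69  1.46 -0.    0.99 -0.34]
([0.001, 0.001, -0.003], [0.0, 0.003, -0.0])
([0.001, -0.001, -0.009], [0.022, 0.003, -0.0])
([0.001, -0.002, -0.014], [0.044, 0.003, -0.0])
([0.001, -0.003, -0.02], [0.067, 0.003, -0.0])
([0.001, -0.003, -0.026], [0.089, 0.003, -0.0])
([0.001, -0.004, -0.032], [0.111, 0.003, -0.0])
([0.001, -0.004, -0.038], [0.133, 0.003, -0.0])
([0.001, -0.004, -0.044], [0.156, 0.003, -0.0])
([0.001, -0.004, -0.05], [0.178, 0.003, -0.001])
([0.001, -0.004, -0.055], [0.2, 0.003, -0.001])
```

apply_moves(
  increments=[
    [[0.001,0,-0.005],[0.011,0,0],-1],
    [[0.001,-0.001,-0.009],[0.022,0,0],-1],
    [[0.001,-0.002,-0.012],[0.033,0,0],-1],
    [[0.001,-0.002,-0.014],[0.044,0,0],-1],
  ],
)

```text
time: 14.82
position: [0.5962, -0.0725, 0.0426]
tcp_rot: [-0.083, 1.565, -1.701]
contact_force: [-6.3, -6.5, 4.0]
finger_gap: 0.0003
```

Run:
```python
from h import *
rep()
crop(cams.snapshot('scene'),165,180,305,285,5,'pics/s11.png')
show([lev(a,20) for a in range(2,-16,-2)])
```

```text
t 14.82 p [ 0.5962 -0.0725  0.0426] board [  -9.7 -128.3] tool y yaw(board) 2.1 xz -1.0 F [-6.3 -6.5  4. ] gap 0.0003 q [-0.31  0.69  1.46 -0.01  0.99 -0.26]
([0.001, 0.001, -0.002], [0.0, 0.004, 0.001])
([0.001, -0.0, -0.008], [0.023, 0.004, 0.0])
([0.001, -0.001, -0.014], [0.045, 0.004, 0.0])
([0.001, -0.002, -0.02], [0.067, 0.004, 0.0])
([0.001, -0.003, -0.026], [0.089, 0.004, 0.0])
([0.001, -0.003, -0.032], [0.112, 0.004, 0.0])
([0.001, -0.004, -0.037], [0.134, 0.004, 0.0])
([0.001, -0.004, -0.043], [0.156, 0.004, 0.0])
([0.001, -0.003, -0.049], [0.178, 0.004, -0.0])
```

View pics/s11.png

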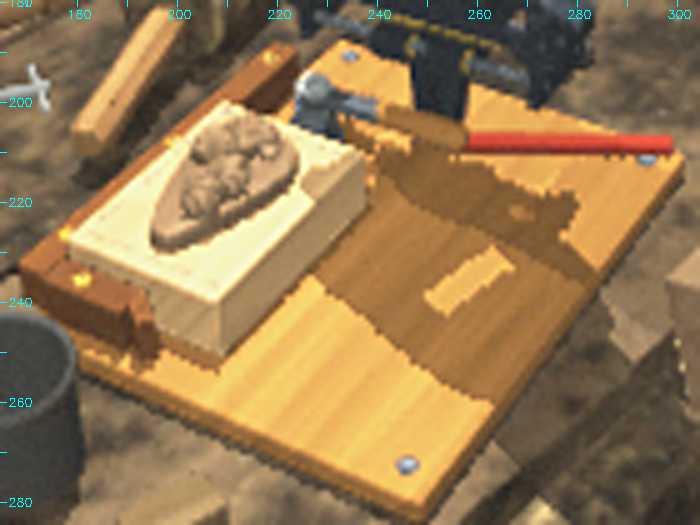

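Run:
```python
from h import *
for f,z in [((460,138),.056),((375,105),.056),((218,302),.0625),((68,238),.0625),((366,153),.0625)]: print(w2b(onz('scene',*S(f),z)).round(1))
```

```text
[ -34.3 -111.8]
[  31.7 -114.6]
[ 3.9 97.8]
[113.3  97.5]
[  4.8 -61. ]
```

The handle is now about 4° short of board -x (cam about 1.15), and the blank is about 2 mm from the stop. I'll take small steps from here.

apply_moves(
  increments=[
    [[0.001,0,-0.004],[0.011,0,0],-1],
    [[0.001,0,-0.008],[0.023,0,0],-1],
    [[0.001,-0.001,-0.011],[0.034,0,0],-1],
    [[0.001,-0.001,-0.014],[0.045,0,0],-1],
    [[0.001,-0.001,-0.014],[0.045,0,0],-1],
  ],
)

```text
time: 15.28
position: [0.5954, -0.0662, 0.0424]
tcp_rot: [-0.254, 1.563, -1.943]
contact_force: [-4.6, -5.3, 3.1]
finger_gap: 0.0006
```

Run:
```python
from h import *
rep()
show([lev(a,20) for a in range(-2,-16,-2)])
```

```text
t 15.28 p [ 0.5954 -0.0662  0.0424] board [ -11.1 -122.1] tool y yaw(board) -2.0 xz -1.0 F [-4.6 -5.3  3.1] gap 0.0006 q [-0.3   0.68  1.47 -0.01  0.99 -0.18]
([0.001, 0.001, -0.002], [0.0, 0.005, 0.001])
([0.001, -0.001, -0.008], [0.023, 0.005, 0.001])
([0.001, -0.002, -0.014], [0.045, 0.005, 0.001])
([0.001, -0.002, -0.019], [0.067, 0.005, 0.001])
([0.001, -0.003, -0.025], [0.089, 0.005, 0.001])
([0.001, -0.004, -0.031], [0.112, 0.005, 0.001])
([0.001, -0.004, -0.037], [0.134, 0.005, 0.001])
```

apply_moves(
  increments=[
    [[0.001,0,-0.004],[0.011,0,0],-1],
    [[0.001,0,-0.008],[0.023,0,0],-1],
    [[0.001,-0.001,-0.011],[0.034,0,0],-1],
    [[0.001,-0.001,-0.013],[0.045,0,0],-1],
  ],
)

```text
time: 15.62
position: [0.5946, -0.0636, 0.0424]
tcp_rot: [-0.228, 1.556, -1.985]
contact_force: [-12.6, -25.5, 4.2]
finger_gap: 0.0004
```

Run:
```python
from h import *
rep()
crop(cams.snapshot('scene'),165,180,305,285,5,'pics/s12.png')
show([lev(a,20) for a in range(-6,-18,-2)])
```

```text
t 15.62 p [ 0.5946 -0.0636  0.0424] board [ -12.1 -119.5] tool y yaw(board) -5.9 xz -1.0 F [-12.6 -25.5   4.2] gap 0.0004 q [-0.3   0.68  1.47 -0.02  0.99 -0.1 ]
([0.001, 0.0, -0.009], [0.0, 0.009, 0.002])
([0.001, -0.001, -0.014], [0.023, 0.009, 0.002])
([0.001, -0.002, -0.02], [0.045, 0.009, 0.002])
([0.001, -0.003, -0.026], [0.067, 0.009, 0.002])
([0.0, -0.004, -0.032], [0.089, 0.01, 0.002])
([0.0, -0.004, -0.038], [0.111, 0.01, 0.001])
```

View pics/s12.png

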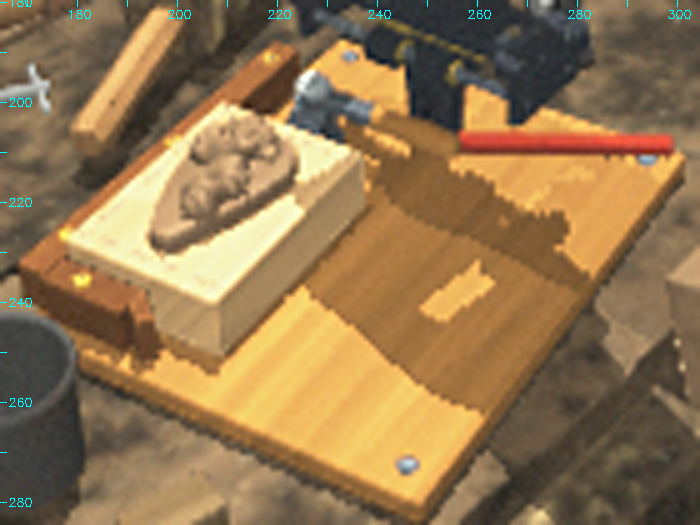

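apply_moves(
  increments=[
    [[0,0,-0.009],[0,0,0],-1],
    [[0,0,-0.01],[0,0,0],-1],
    [[0,0,-0.01],[0,0,0],-1],
    [[0,0,-0.01],[0,0,0],-1],
  ],
)

```text
time: 16.0
position: [0.5945, -0.0635, 0.0426]
tcp_rot: [-0.226, 1.548, -1.983]
contact_force: [-10.0, -26.4, 1.1]
finger_gap: 0.0003
```

Run:
```python
from h import *
rep()
```

```text
t 16.0 p [ 0.5945 -0.0635  0.0426] board [ -12.2 -119.5] tool y yaw(board) -5.9 xz -1.0 F [-10.  -26.4   1.1] gap 0.0003 q [-0.29  0.68  1.47 -0.03  0.99 -0.09]
```

The handle has stalled at about 26 N, so the blank is nipped. I'll let go, back away and look.

apply_moves(
  increments=[
    [[0,0,0.02],[0,0,0],-1],
    [[0,0,0.06],[0,0,0],-1],
    [[-0.05,0,0.1],[0,0,0],-1],
    [[-0.13,0,0.12],[0,0,0],-1],
    [[-0.21,0,0.16],[0,0,0],-1],
    [[-0.28,0,0.23],[0,0,0],-1],
    [[-0.3,0,0.31],[0,0,0],-1],
    [[-0.3,0,0.39],[0,0,0],-1],
    [[-0.3,0,0.47],[0,0,0],-1],
    [[-0.3,0,0.5],[0,0,0],-1],
    [[-0.3,0,0.5],[0,0,0],-1],
  ],
)

```text
time: 16.92
position: [0.5483, -0.3103, 0.1982]
tcp_rot: [-0.204, 1.547, -1.964]
contact_force: [0.1, 0.0, -0.3]
finger_gap: 0.0003
```

Run:
```python
from h import *
rep()
crop(cams.snapshot('scene'),165,180,305,285,5,'pics/s13.png')
im=cams.snapshot('top');crop(im,145,150,285,265,5,'pics/t13.png');cv2.imwrite('pics/t13f.png',im)
from fit import fit
```

```text
t 16.92 p [ 0.5483 -0.3103  0.1982] board [ -37.6 -369.2] tool y yaw(board) -6.1 xz -1.0 F [ 0.1  0.  -0.3] gap 0.0003 q [-0.69  0.57  1.21 -0.02  1.35 -0.5 ]
```

View pics/t13.png

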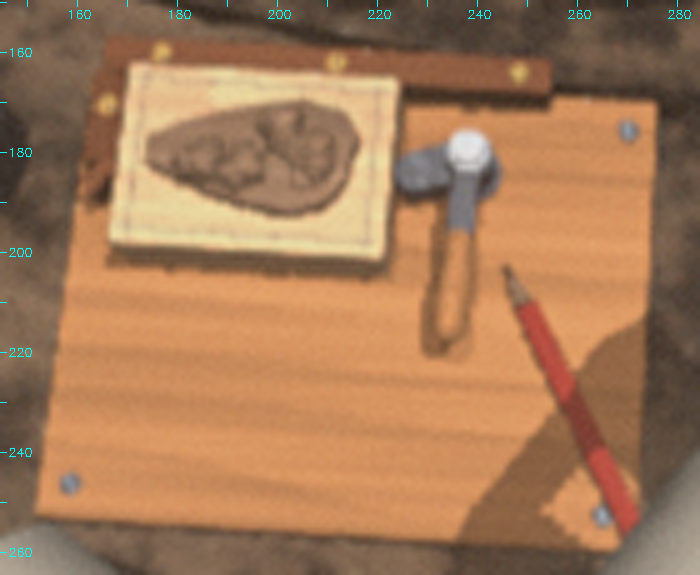

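View pics/s13.png

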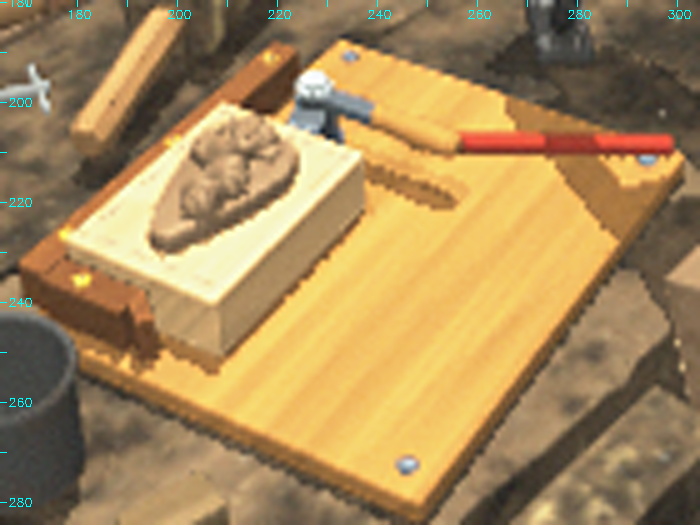

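Run:
```python
from h import *
from fit import fit
fit('pics/t13.png')
pose(dict(BL=(130,64),BR=(401,78),FR=(385,262),FL=(108,244)),'top')
pose(dict(BL=(66,238),FR=(365,153),FL=(217,303)))
p,e=tri(T((453,345)),S((456,145)));print('handle end',w2b(p),p[2],e, w2b(onz('top',*T((462,200)),.056)))
# pencil/others: image diff vs start outside the blank
a=cv2.imread('pics/top0.png');b=cv2.imread('pics/t13f.png');print((cv2.absdiff(a,b).max(2)[100:240,80:150]>60).sum(),(cv2.absdiff(a,b).max(2)[150:260,290:420]>60).sum())
```

```text
back angle 0.03 x at y=7 113.1 rms 0.7 59 59
front angle 0.08 x at y=7 3.6 rms 0.41 60 60
fence far edge 1.62 137.3 25
blank board c [57.4 19.2] yaw 0.2 resid [[0.2, 0.3], [1.0, -0.1], [-1.2, -0.0], [-0.0, -0.2]]
blank board c [59.6 18.8] yaw 0.2 resid [[-0.1, -0.8], [0.5, 0.7], [-0.5, 0.1]]
handle end [ -40.41650645 -102.238374  ] 0.05798075736880265 0.006430749357626202 [  43.1408012  -101.82280055]
0 6956
```

```bash
python3 -c "
from station import workorder
print(workorder.sign_off())"
```

```text
the job is handed in; nothing more can be done
None
```

The job is done and handed in at about 17 s of the 72 s allowed. I pushed the blank round about 54° clockwise on its near face with the open fingertips, leading at the left corner. A straight push and one press on the left corner (29 N) then seated it on the fence. After that I swung the cam lever clockwise with the closed fingertips, let go and backed clear.

What the last checks showed:
- **Blank:** it is flat to the fence within about 0.2°, with its centre at board x 57–60, y about 19 mm (home is 60, 20). In the top view, its x and the fitted back edge (113 against 115 mm) both read about 2 mm short of the fence. I put that down to calibration, because two presses met firm resistance with almost no movement.
- **Cam:** the handle points to board -x, which puts the cam at about 1.24. It stalled at about 26 N, which I took as nipped tight, and the nose is seen against the blank. I did not tug the blank to test it.
- **Other tools:** the area left of the board, with the glue pot and offcut, shows no change from the first picture. The pencil looks unmoved. The arm was in view on the right, so the plane, gouge and bevel were not compared with the start picture, but no contact was felt there.
- **Bad fit:** the line fit to the fence's far edge came out about 1.6–1.9° off the rest of the board. Few points supported it, so I ignored it.

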